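# Unstack the pantry tins onto their own mats

### The job

Clear the pantry ledge: put the yellow egg cup, now in the way on the blue mat, upright in the middle of the round grey trivet, take the stack of three tins apart and set each tin on the mat of its own colour and outline, centred and turned so that its outline lines up with the mat's. Set everything down gently without dropping it or tipping it over, leave the amber bottle and the white salt pot where they stand, and let go of everything at the end.

Things in the scene. Friction and masses are not known exactly. Their poses are not given: they have to be found in the camera images.
- tin_green: Lidded green oblong tin, 120 x 60 mm, 42 mm high, flat top, about 0.3 kg: the bottom of the stack, standing on the ledge. Origin: centre of its underside; z up, x along the length. The two ways round (half a turn) are equal.
- tin_blue: Lidded blue tin of oval outline (straight sides, half-round ends), 84 x 50 mm, 36 mm high, flat top, about 0.2 kg: the middle of the stack, standing loose on the green tin, turned a little from it. Origin: centre of its underside; z up, x along the length. The two ways round (half a turn) are equal.
- tin_red: Lidded small red oblong tin, 56 x 38 mm, 34 mm high, about 0.12 kg: the top of the stack, standing loose on the blue tin, turned a little from it. Origin: centre of its underside; z up, x along the length. The two ways round (half a turn) are equal.
- egg_cup: Yellow ceramic egg cup, 64 mm high, about 0.07 kg: foot 42 mm in diameter, narrow stem, open cup 46 mm in diameter whose side is straight from 34 to 64 mm above the foot. Stands on the blue mat at the start. Origin: centre of the underside of its foot; z up.
- mat_green: Dark green oblong mat, 140 x 80 mm, 3 mm thick, the place of the green tin. Fixed; its origin is on the ledge under its centre (z = 0), so its upper face is 3 mm above the origin. z up, x along its length.
- mat_blue: Dark blue oval mat, 104 x 70 mm, 3 mm thick, the place of the blue tin. Fixed; its origin is on the ledge under its centre (z = 0), so its upper face is 3 mm above the origin. z up, x along its length.
- mat_red: Dark red oblong mat, 76 x 58 mm, 3 mm thick, the place of the red tin. Fixed; its origin is on the ledge under its centre (z = 0), so its upper face is 3 mm above the origin. z up, x along its length.
- trivet: Round grey silicone trivet, 90 mm in diameter, 3 mm thick, the place of the egg cup. Fixed; its origin is on the ledge under its centre (z = 0), so its upper face is 3 mm above the origin. z up.
- bottle: Empty amber glass spice bottle with a black cap, 42 mm in diameter, 85 mm high, standing loose: leave it alone. Origin: centre of its underside; z up.
- salt_pot: White ceramic salt pot with a cork lid, 48 mm in diameter, 55 mm high, standing loose: leave it alone. Origin: centre of its underside; z up.

How it is judged:
At the end, for the whole second after the job is handed in: Each tin upright and still on the mat of its own colour, centred within 12 mm, lined up within 0.2 rad; the egg cup upright and still on the grey trivet within 15 mm of its centre; amber bottle and salt pot within 20 mm of where they stood; nothing held (horizontal distance between tin_green and mat_green below 0.012 m and z of tin_green in the frame of mat_green between 0 and 0.007 m and angle between each of tin_green, tin_blue, tin_red, egg_cup's own z axis and vertical below 0.1 rad and linear speed of each of tin_green, tin_blue, tin_red, egg_cup below 0.02 m/s and angular speed of each of tin_green, tin_blue, tin_red, egg_cup below 0.2 rad/s and angle between the x axis of tin_green and the x axis of mat_green, either way round below 0.2 rad and horizontal distance between tin_blue and mat_blue below 0.012 m and z of tin_blue in the frame of mat_blue between 0 and 0.007 m and angle between the x axis of tin_blue and the x axis of mat_blue, either way round below 0.2 rad and horizontal distance between tin_red and mat_red below 0.012 m and z of tin_red in the frame of mat_red between 0 and 0.007 m and angle between the x axis of tin_red and the x axis of mat_red, either way round below 0.2 rad and horizontal distance between egg_cup and trivet below 0.015 m and z of egg_cup in the frame of trivet between 0 and 0.007 m and distance of each of bottle, salt_pot from where it was at the start of the episode below 0.02 m); the robot touches nothing.
It fails at once if a tin or the egg cup is tipped over (leans more than 0.6 rad) (angle between any of tin_green, tin_blue, tin_red, egg_cup's own z axis and vertical above 0.6 rad).
It fails at once if a tin or the egg cup is dropped or thrown (moves freely at over 0.5 m/s, a fall of about 13 mm) ((linear speed of tin_green above 0.5 m/s and contact force between the fingers and tin_green below 0.05 N and contact force between tin_green and anything else below 0.05 N) or (linear speed of tin_blue above 0.5 m/s and contact force between the fingers and tin_blue below 0.05 N and contact force between tin_blue and anything else below 0.05 N) or (linear speed of tin_red above 0.5 m/s and contact force between the fingers and tin_red below 0.05 N and contact force between tin_red and anything else below 0.05 N) or (linear speed of egg_cup above 0.5 m/s and contact force between the fingers and egg_cup below 0.05 N and contact force between egg_cup and anything else below 0.05 N)).
It fails at once if the amber bottle or the salt pot is shifted more than 20 mm (distance of any of bottle, salt_pot from where it was at the start of the episode above 0.02 m).
It also fails if it takes over 120 s, if anything falls off the work surface, if the arm or the gripper's body presses on something with over 40 N, if the wrist force passes 120 N, or if a joint passes its speed limit or range.

### The arm

A 6-joint arm with a two-finger parallel gripper is mounted at the origin on the work surface. World frame = base frame: x ahead of the robot, y to its left, z up, the work surface at z = 0. Lengths are in m, angles in rad, forces in N, time in s.
With the tool pointing down it reaches from about 0.275 to 0.85 m from the base axis. Payload 19 kg.
Tool frame: the origin (TCP) lies midway between the tips of the shut fingers; the grasp point (between the pads) lies 19 mm behind it; z points along the fingers, y is the line along which they close (so a half turn about z gives the same grasp; the last joint's range is limited). The gripper opens to 85 mm and grips with 20 to 120 N. Pads are 22 mm wide; open, the fingers measure 114 mm over their backs; the gripper's body (76 mm by 85 mm) begins 54 mm behind the grasp point. The pads swing forward as they close: fully open they stand 13 mm farther back than shut.
Start: joints at [1.07, 0.15, 1.437, -0, 1.554, -0.134], TCP at [0.206, 0.537, 0.231] pointing down, gripper open.
Joint ranges: [-2.8, 2.8], [-0.68, 2.1], [0.12, 2.68], [-1.39, 4.53], [0.16, 2.79], [-2.81, 2.81]. Speed limits (rad/s): [1.89, 1.89, 2.22, 3.01, 3.01, 3.01].

### API

Orientations are given as a rotation vector (axis times angle).
In Python, from rig import env gives the robot as it stands. The module is installed in compiled form; this text tells all that it offers. Calls block until the motion is done:
- env.goto(position, orientation): joint-space move of the TCP to a pose.
- env.move_l(position, frame=None, v=0.15, force_limit=None): straight line of the TCP; frame=None keeps the orientation; v is the mean speed in m/s. With force_limit (N) it stops when the force on the tool has changed by that much, and returns True; else False.
- env.movej(angles): joint-space move.
- env.open() and env.gripper_close(squeeze=None): open the fingers fully, or close them until they stop; squeeze is the grip in N (None keeps the last).
- env.hold(seconds).
- env.solve_ik(position, orientation): joint angles nearest the present ones, or None.
- env.camera(name): name is "side" or "top"; returns a dict with "image" (480x640x3 uint8, red, green, blue), "K" (3x3 intrinsics, pixels), "eye" and "rotation" of the camera in the world. Camera axes: x right, y down, z forward; pixel columns grow to the right and rows downward; lengths in m; the calibration is good to about 2 mm. A picture is of the moment at which its call begins. There is no depth.
A pose or a line that the arm cannot do raises env.Unreachable and nothing moves.
- env.sign_off(): hands the job in; it is judged then, once.
Readings, each from a call of its own:
- env.read_time_s(): time.
- env.read_q(): joint angles.
- env.read_joint_velocities(): joint speeds.
- env.read_tau(): joint torques, N m.
- env.read_position(): TCP position.
- env.read_eef_rot(): TCP orientation.
- env.read_contact_force(): force on the tool from outside, world axes, zero at the start.
- env.read_wrist_torque(): the same for the moment, N m.
- env.read_width(): finger opening in m.
- env.read_grip_force(): force on a finger pad.
Only numpy, scipy, OpenCV 4.12 (cv2) and the standard library are available. Lean on these libraries where they do the work, as an engineer would, in place of code of your own. Each camera call takes 0.05 s, during which the arm holds its last target. There are 200 camera calls.

## Working session

There is one attempt and no reset: what is moved stays moved. The work goes in short steps, each a Python script; the robot and the scene stay as the last script left them, time stands still between calls to the robot, and variables do not carry over. Pictures are saved under pics/ and viewed, at most 14 in all, crops included, and the job is handed in when it is done.

```bash
mkdir -p pics; python3 - <<'E'
from rig import env
import cv2,numpy as np
for n in("top","side"):
    c=env.camera(n);cv2.imwrite(f"pics/{n}0.png",c["image"][:,:,::-1])
    print(n,np.round(c["K"],1).tolist(),np.round(c["eye"],4),np.round(c["rotation"],4).tolist())
print(env.read_eef_rot(),env.read_time_s(),env.read_width())
E
```

```text
top [[489.8, 0.0, 315.2], [0.0, 489.8, 243.6], [0.0, 0.0, 1.0]] [4.1800e-01 5.0000e-04 1.0795e+00] [-2.1735, 2.1743, -0.0878]
side [[485.2, 0.0, 319.5], [0.0, 485.2, 239.1], [0.0, 0.0, 1.0]] [ 0.3109 -0.6016  0.6737] [-2.2876, 0.3806, -0.1399]
[-5.72850898e-01 -3.08860608e+00  1.58213901e-03] 0.1 0.08567101290736163
```

View pics/top0.png

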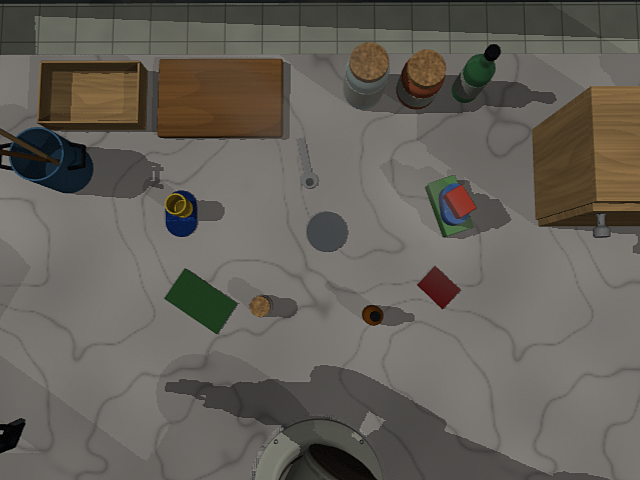

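View pics/side0.png

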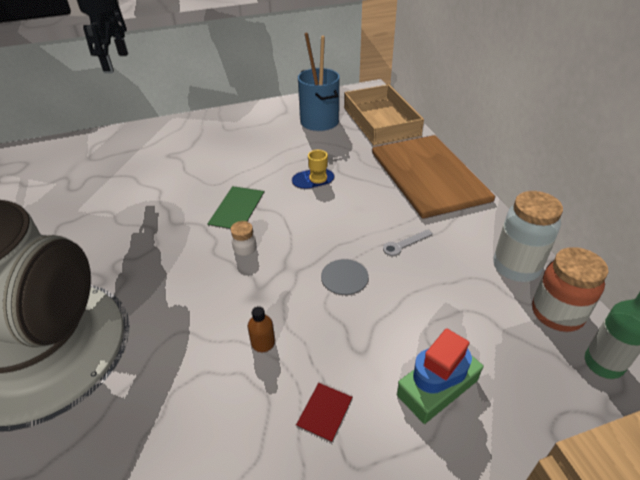

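```bash
cat > vis.py <<'E'
import cv2,numpy as np
from scipy.spatial.transform import Rotation as R
from scipy.optimize import minimize
S=3
def rot(c): r=np.asarray(c["rotation"]); return R.from_rotvec(r).as_matrix() if r.size==3 else r
def proj(c,P):
    p=(np.atleast_2d(P)-c["eye"])@rot(c)@c["K"].T
    return p[:,:2]/p[:,2:]
def back(c,uv,z):
    d=rot(c)@np.linalg.solve(c["K"],[*uv,1.]); e=np.asarray(c["eye"])
    return e+d*(z-e[2])/d[2]
def rect(l,w): return np.array([[l,w],[-l,w],[-l,-w],[l,-w]])/2
def oval(l,w):
    a=np.linspace(-np.pi/2,np.pi/2,16); r=w/2; e=np.c_[r*np.cos(a)+l/2-r,r*np.sin(a)]
    return np.r_[e,-e]
def disc(d): a=np.linspace(0,2*np.pi,32); return d/2*np.c_[np.cos(a),np.sin(a)]
def prism(o,z0,z1,p):
    c,s=np.cos(p[2]),np.sin(p[2]); xy=o@np.array([[c,s],[-s,c]])+p[:2]
    return np.r_[np.c_[xy,np.full(len(o),z0)],np.c_[xy,np.full(len(o),z1)]]
def render(c,parts,p):
    m=np.zeros((480*S,640*S),np.uint8)
    for q in parts:
        uv=(proj(c,prism(*q,p))+.5)*S-.5
        cv2.fillConvexPoly(m,cv2.convexHull(np.round(uv*16).astype(np.int32)),1,shift=4)
    return m>0
LO={"red":[(0,120,40),(8,255,255)],"green":[(40,80,20),(80,255,255)],"blue":[(105,100,30),(130,255,255)],
 "yellow":[(18,120,50),(32,255,255)],"grey":[(95,25,60),(115,90,130)]}
def mask(c,col):
    im=cv2.resize(c["image"],None,fx=S,fy=S,interpolation=cv2.INTER_CUBIC)
    h=cv2.cvtColor(im,cv2.COLOR_RGB2HSV); m=cv2.inRange(h,*map(np.array,LO[col]))
    if col=="red": m|=cv2.inRange(h,np.array((172,120,40)),np.array((180,255,255)))
    return m>0
def fit(cams,col,parts,p0,occ=(),yaw=True,roi=.1):
    """occ: list of (parts,pose) in front of it. Returns pose, 1-IoU"""
    ms=[]
    for c in cams:
        o=np.zeros((480*S,640*S),bool)
        for q,p in occ: o|=render(c,q,p)
        o=cv2.dilate(o.astype(np.uint8),np.ones((5,5)))>0
        r=np.zeros(o.shape,np.uint8); uv=proj(c,[*p0[:2],parts[0][1]])[0]*S
        k=roi*c["K"][0,0]/np.linalg.norm(np.asarray(c["eye"])-[*p0[:2],0])*S
        cv2.circle(r,tuple(int(i) for i in uv),int(k),1,-1)
        ms.append((c,mask(c,col)&~o&(r>0),o))
    def cost(p):
        t=0
        for c,m,o in ms:
            g=render(c,parts,p)&~o; t+=1-(g&m).sum()/max(1,(g|m).sum())
        return t/len(ms)
    best=None
    for y in (np.arange(0,np.pi,np.pi/6) if yaw else [0]):
        r=minimize(lambda p:cost([p[0],p[1],p[2]*10 if yaw else 0]),[*p0[:2],y/10],method="Nelder-Mead",
          options=dict(initial_simplex=np.array([*p0[:2],y/10])+np.array([[0,0,0],[.015,0,0],[0,.015,0],[0,0,.03]]),xatol=1e-4,fatol=1e-4,maxiter=120))
        if best is None or r.fun<best.fun: best=r
    p=best.x*[1,1,10 if yaw else 0]; p[2]=(p[2]+np.pi/2)%np.pi-np.pi/2
    return p,best.fun
RED=lambda z:[(rect(.056,.038),z,z+.034)]
BLUE=lambda z:[(oval(.084,.05),z,z+.036)]
GREEN=lambda z:[(rect(.12,.06),z,z+.042)]
CUP=lambda z:[(disc(.046),z+.034,z+.064),(disc(.042),z,z+.006),(disc(.014),z,z+.04)]
E
cat > meas.py <<'E'
from vis import *; from rig import env; import json
T,Sd=env.camera("top"),env.camera("side"); C=[T,Sd]; out={}
def do(n,*a,**k):
    p,f=fit(*a,**k); out[n]=p.tolist(); print(n,np.round(p,4),"err",round(f,3),flush=True)
    for c in ([T],[Sd]) if k.pop("sep",0) else (): pass
    return p
b=lambda u,v,z:back(T,(u,v),z)
r=do("red",C,"red",RED(.078),b(460,202,.112))
u=do("blue",C,"blue",BLUE(.042),b(457,204,.078),occ=[(RED(.078),r)])
g=do("green",C,"green",GREEN(0),b(449,206,.042),occ=[(RED(.078),r),(BLUE(.042),u)])
e=do("cup",C,"yellow",CUP(.003),b(178,204,.064),yaw=False)
do("mblue",C,"blue",[(oval(.104,.07),0,.003)],b(181,215,0),occ=[(CUP(.003),e)])
do("mgreen",C,"green",[(rect(.14,.08),0,.003)],b(201,301,0))
do("mred",C,"red",[(rect(.076,.058),0,.003)],b(439,287,0))
do("trivet",C,"grey",[(disc(.09),0,.003)],b(327,232,0),yaw=False)
for cam in C: print("trivet1",np.round(fit([cam],"grey",[(disc(.09),0,.003)],out["trivet"],yaw=False)[0],4))
out["bottle"]=b(373,316,.085).tolist();out["salt"]=b(260,306,.055).tolist()
print(out["bottle"],out["salt"], back(Sd,(262,347),0),back(Sd,(244,252),0))
json.dump(out,open("poses.json","w"))
for i,c in enumerate(C):
    im=c["image"][:,:,::-1].copy(); im=cv2.resize(im,None,fx=S,fy=S)
    for n,q in dict(red=RED(.078),blue=BLUE(.042),green=GREEN(0),cup=CUP(.003),mblue=[(oval(.104,.07),0,.003)],mgreen=[(rect(.14,.08),0,.003)],mred=[(rect(.076,.058),0,.003)],trivet=[(disc(.09),0,.003)]).items():
        m=render(c,q,out[n]).astype(np.uint8)
        cv2.drawContours(im,cv2.findContours(m,0,2)[0],-1,(255,255,255),1)
    im=im[480:1000,450:1450] if i==0 else im[400:1350,580:1480]
    cv2.imwrite(f"pics/fit{i}.png",cv2.resize(im,(800,416) if i==0 else (568,600),interpolation=cv2.INTER_AREA))
E
time python3 meas.py
```

```text
red [ 0.5889 -0.2846  0.5673] err 0.14
blue [ 0.5899 -0.2822  0.1364] err 0.159
green [ 0.5923 -0.2816  0.3497] err 0.25
cup [0.5919 0.2999 0.    ] err 0.173
mblue [0.5809 0.3074 0.0943] err 0.109
mgreen [0.3871 0.2589 0.985 ] err 0.106
mred [ 0.4164 -0.2618  0.8133] err 0.067
trivet [ 0.5386 -0.0168  0.    ] err 0.986
trivet1 [ 0.5386 -0.0168  0.    ]
trivet1 [ 0.5386 -0.0168  0.    ]
[0.35850564953426817, -0.10946638544942235, 0.08499999999999996] [0.37723682640840933, 0.12164331324406225, 0.05499999999999994] [ 0.35609093 -0.12142213  0.        ] [0.37461224 0.11146261 0.        ]
real	0m45.180s
user	0m43.989s
sys	0m0.981s
```

View overlays.

View pics/fit0.png

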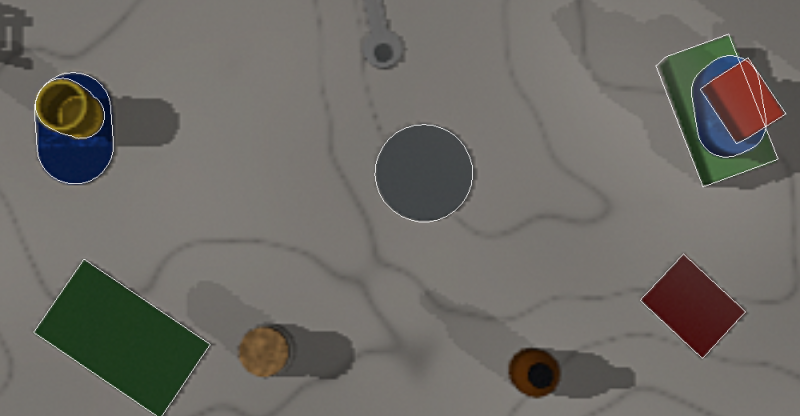

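View pics/fit1.png

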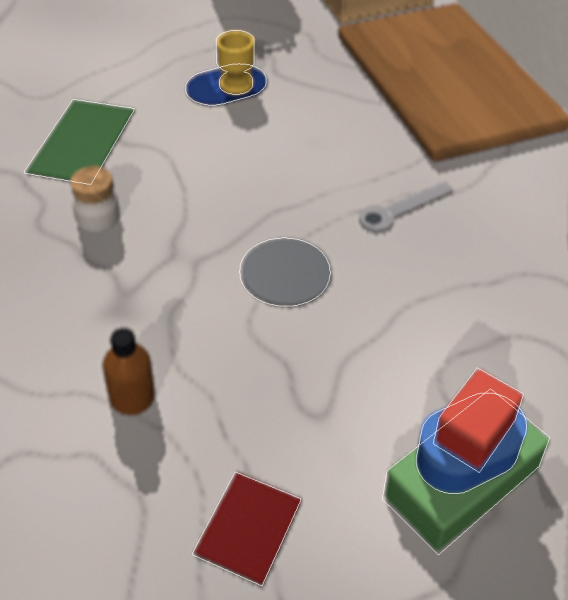

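```bash
python3 - <<'E'
import cv2
for n,u,v in(("top",327,232),("top",300,240),("side",345,277)):
    im=cv2.imread(f"pics/{n}0.png");print(cv2.cvtColor(im,cv2.COLOR_BGR2HSV)[v,u],end=" ")
E
```

```text
[98 14 71] [ 21  15 120] [ 98   9 116]
```

```bash
cat > act.py <<'E'
from rig import env; import numpy as np, json
from scipy.spatial.transform import Rotation as R
P=json.load(open("poses.json")); H=.24
def ori(yaw,pos):
    best=None
    for y in (yaw,yaw+np.pi):
        c,s=np.cos(y),np.sin(y)
        r=R.from_matrix(np.array([[-c,-s,0],[-s,c,0],[0,0,-1]]).T if 0 else np.c_[[-c,-s,0],[-s,c,0],[0,0,-1]]).as_rotvec()
        q=env.solve_ik(pos,r)
        if q is not None and (best is None or abs(q[5])<best[0]): best=(abs(q[5]),r)
    return best[1]
def pick(p,z,squeeze,base=0,dy=0):
    up=[p[0],p[1],H]; env.goto(up,ori(p[2],up)); zt=base+z
    env.move_l([p[0],p[1],zt+.05],v=.25)
    hit=env.move_l([p[0],p[1],zt],v=.06,force_limit=5)
    f0=env.read_contact_force(); env.gripper_close(squeeze)
    print("pick hit",hit,"z",env.read_position().round(4) if hasattr(env.read_position(),'round') else env.read_position(),"w",round(env.read_width(),4),"grip",round(env.read_grip_force(),1),"dF",np.round(np.subtract(env.read_contact_force(),f0),1))
    env.move_l([p[0],p[1],zt+.03],v=.06); env.move_l(up,v=.2)
    print("held w",round(env.read_width(),4),"t",env.read_time_s())
def place(p,z,base=.003):
    up=[p[0],p[1],H]; env.goto(up,ori(p[2],up)); zt=base+z
    env.move_l([p[0],p[1],zt+.03],v=.2)
    env.move_l([p[0],p[1],zt+.006],v=.06)
    hit=env.move_l([p[0],p[1],zt-.004],v=.015,force_limit=3)
    print("place hit",hit,"dz",round(env.read_position()[2]-zt,4),"w",round(env.read_width(),4))
    env.open(); env.hold(.2)
    env.move_l([p[0],p[1],zt+.06],v=.12); env.move_l(up,v=.25)
    print("t",env.read_time_s())
E
python3 - <<'E'
from act import *
c=P["cup"]; pick([c[0],c[1],.45],.030,25,base=.003)
E
```

```text
pick hit False z [0.5921 0.2999 0.0334] w 0.0455 grip 26.0 dF [-1.2  0.5  4.8]
held w 0.0448 t 5.7583
```

```bash
python3 - <<'E'
from act import *
t=P["trivet"]; place([t[0],t[1],0.],.030)
r=P["red"]; pick(r,.001,30,base=.078)
from vis import cv2
c=env.camera("side");cv2.imwrite("pics/s1.png",c["image"][:,:,::-1][:, 120:])
E
```

```text
place hit True dz 0.0003 w 0.0455
t 11.0917
pick hit False z [ 0.5891 -0.2846  0.0793] w 0.0379 grip 30.4 dF [0.2 0.1 3.5]
held w 0.0375 t 15.6833
```

View pics/s1.png

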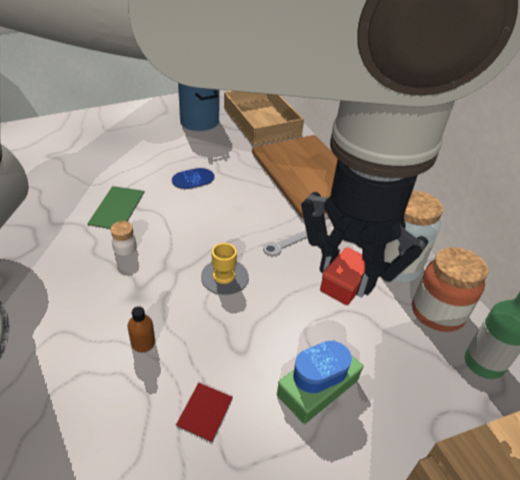

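The picture shows the cup on the trivet (224,265), the red tin level in the fingers (347,275), and the blue and green tins undisturbed (322,368).

```bash
python3 - <<'E'
from act import *
place(P["mred"],.001)
pick(P["blue"],.001,35,base=.042)
place(P["mblue"],.001)
pick(P["green"],.006,50)
from vis import cv2
c=env.camera("side");cv2.imwrite("pics/s2.png",c["image"][:,:,::-1])
E
```

```text
place hit True dz 0.0 w 0.0377
t 20.9
pick hit False z [ 0.5901 -0.2823  0.0435] w 0.0493 grip 36.7 dF [0.4 1.3 5.8]
held w 0.0493 t 25.525
place hit True dz 0.0003 w 0.0497
t 31.9833
pick hit False z [ 0.5926 -0.2818  0.0066] w 0.0592 grip 54.7 dF [-0.6  0.5  6.7]
held w 0.0595 t 38.15
```

View pics/s2.png

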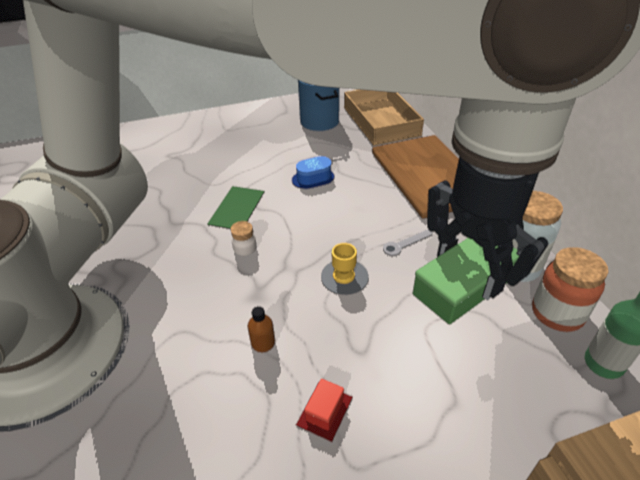

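Red (325,405) and blue (313,172) sit on their mats, and the green tin is held level. Next I'll place it and check all four.

```bash
cat > chk.py <<'E'
from act import *; from vis import *
place(P["mgreen"],.006)
env.movej([-0.0,-.4,1.9,0,1.5,0])
C=[env.camera("top"),env.camera("side")]
for n,m,s,col,y in(("red","mred",RED,"red",1),("blue","mblue",BLUE,"blue",1),("green","mgreen",GREEN,"green",1),("cup","trivet",CUP,"yellow",0)):
    # mask brightness separates tin from mat
    LO[col][0]=(LO[col][0][0],LO[col][0][1],LO[col][0][2]+(0 if n=="cup" else 5))
    p,f=fit(C,col,s(.003),P[m],yaw=bool(y)); print(n,np.round(p-P[m],4),round(f,3))
im=C[0]["image"][:,:,::-1][150:350,120:500]
cv2.imwrite("pics/t3.png",cv2.resize(im,None,fx=2.1,fy=2.1,interpolation=cv2.INTER_CUBIC))
cv2.imwrite("pics/s3.png",C[1]["image"][:,:,::-1])
E
python3 chk.py
```

```text
place hit True dz 0.0006 w 0.0595
t 44.5
red [ 0.0004 -0.0015 -0.0158] 0.3
blue [-0.0009 -0.0104 -0.0672] 0.27
green [ 0.001  -0.0095 -0.0248] 0.165
cup [-0.0007  0.0006  0.    ] 0.089
```

View pics/t3.png

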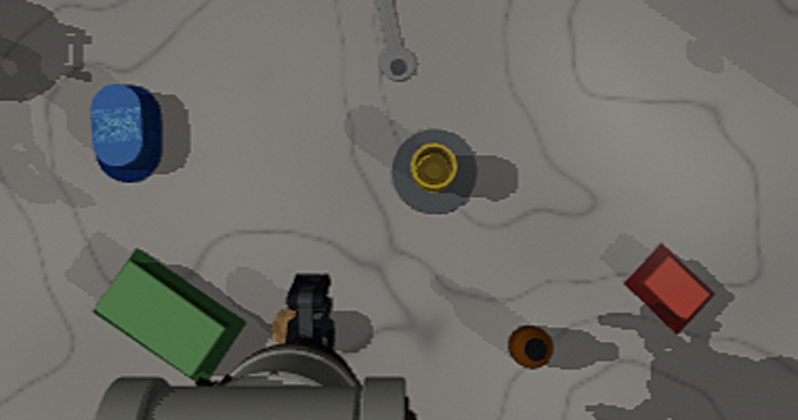

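View pics/s3.png

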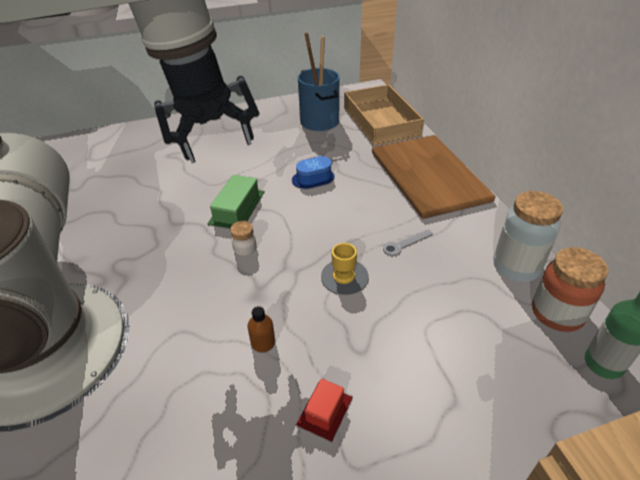

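The top view shows every tin on its mat, with the bottle and pot untouched. The mat colour biases the tin fits, so I'll check using only the bright top faces.

```bash
python3 - <<'E'
from act import *; from vis import *
c=env.camera("top"); print(env.read_width(),env.read_time_s())
for n,m,z in(("red","mred",.037),("blue","mblue",.039),("green","mgreen",.045)):
    LO[n][0]=(LO[n][0][0],90,{"red":150,"blue":125,"green":95}[n])
    k=mask(c,n).astype(np.uint8); uv=proj(c,[*P[m][:2],z])[0]*S
    r=np.zeros_like(k);cv2.circle(r,tuple(int(i) for i in uv),90,1,-1);k=cv2.morphologyEx(k&r,cv2.MORPH_CLOSE,np.ones((9,9)))
    q=max(cv2.findContours(k,0,2)[0],key=cv2.contourArea)
    pts=np.array([back(c,(p+.5)/S-.5,z)[:2] for p in q[:,0].astype(float)],np.float32)
    b=cv2.boxPoints(cv2.minAreaRect(pts*1000));e=[b[1]-b[0],b[2]-b[1]];l=max(e,key=np.linalg.norm)
    a=np.arctan2(l[1],l[0])-P[m][2]
    print(n,"size",[round(float(np.linalg.norm(x)),1) for x in e],"off mm",(b.mean(0)-1000*np.array(P[m][:2])).round(1),"yaw",round((a+np.pi/2)%np.pi-np.pi/2,3))
E
```

```text
0.08532618796130939 45.6417
red size [45.1, 20.7] off mm [-31.4  -2.8] yaw 0.896
blue size [50.2, 83.7] off mm [3.  1.1] yaw -0.02
green size [58.6, 118.5] off mm [-0.2  0. ] yaw -0.022
```

```bash
python3 - <<'E'
from act import *; from vis import *
c=env.camera("top"); m="mred"; z=.037
h=cv2.cvtColor(cv2.resize(c["image"],None,fx=S,fy=S,interpolation=cv2.INTER_CUBIC),cv2.COLOR_RGB2HSV)
k=mask(c,"red"); uv=proj(c,[*P[m][:2],z])[0]*S
r=np.zeros(k.shape,np.uint8);cv2.circle(r,tuple(int(i) for i in uv),75,1,-1);k&=r>0
t,_=cv2.threshold(h[...,2][k],0,255,cv2.THRESH_OTSU)
q=max(cv2.findContours((k&(h[...,2]>t)).astype(np.uint8),0,2)[0],key=cv2.contourArea)
pts=np.array([back(c,(p+.5)/S-.5,z)[:2] for p in q[:,0].astype(float)],np.float32)
b=cv2.boxPoints(cv2.minAreaRect(pts*1000));e=[b[1]-b[0],b[2]-b[1]];l=max(e,key=np.linalg.norm)
off=b.mean(0)-1000*np.array(P[m][:2]);a=(np.arctan2(l[1],l[0])-P[m][2]+np.pi/2)%np.pi-np.pi/2
print(t,[np.linalg.norm(x) for x in e],off,a)
if np.hypot(*off)<6 and abs(a)<.1: print(env.sign_off())
E
```

```text
102.0 [np.float32(37.971462), np.float32(56.271614)] [0.06016189 0.93503271] -0.01886499
the job is handed in; nothing more can be done
None
```

The job is handed in: all three tins are on their own mats, off centre by at most about 3 mm and 0.02 rad; the egg cup is on the trivet within about 1 mm; the bottle and salt pot look undisturbed in the pictures, and nothing is held (no verdict was returned).

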